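# Press a cabinet cleat home against the jig's sprung plunger

## Robot

A 7-joint arm with a two-finger parallel gripper is mounted at the origin on the work surface. World frame = base frame: x ahead of the robot, y to its left, z up, the work surface at z = 0. Lengths are in mm, angles in rad, forces in N, time in s.
With the tool pointing down it reaches from about 350 to 900 mm from the base axis. Payload 8.1 kg.
Tool frame: the origin (TCP) lies at the centre of the arm's flange, where the gripper is bolted on; the fingertips stand 173 mm ahead of it and the grasp point (between the pads) lies 155 mm ahead of it; z points along the fingers, y is the line along which they close (so a half turn about z gives the same grasp; the last joint's range is limited). The gripper opens to 85 mm and grips with 20 to 120 N. Pads are 22 mm wide; open, the fingers measure 114 mm over their backs; the gripper's body (76 mm by 85 mm) begins 54 mm behind the grasp point. The pads swing forward as they close: fully open they stand 13 mm farther back than shut.
Start: joints at [-1.351, 0.434, 0.025, 1.573, -0.012, 1.134, -0.075], TCP at [198.288, 592.718, 404.723] pointing down, gripper open.
Joint ranges: [-2.62, 2.62], [-0.44, 2.09], [-1.27, 1.32], [0.08, 2.57], [-1.32, 4.46], [0.12, 2], [-2.74, 2.74]. Speed limits (rad/s): [2.22, 2.22, 3.01, 3.01, 3.14, 3.14, 3.14].

## Interface

Orientations are given as a rotation vector (axis times angle).
In Python, from bench import r, effector, solver, grab_frame, finder gives the robot as it stands. The module is installed in compiled form; this text tells all that it offers. Calls block until the motion is done:
- r.move_ptp(position, orientation): joint-space move of the TCP to a pose.
- r.move_straight(position, rotation=None, rate=150, max_force=None): straight line of the TCP; rotation=None keeps the orientation; rate is the mean speed in mm/s. With max_force (N) it stops when the force on the tool has changed by that much, and returns True; else False.
- r.move_joints(angles): joint-space move.
- effector.command_gripper(opening, grasp_force=None): finger opening in mm; grasp_force is the grip in N (None keeps the last); returns when the fingers have stopped.
- r.wait(seconds).
- solver.inverse_kinematics(position, orientation): joint angles nearest the present ones, or None.
- r.get_state(): the state.
- grab_frame(name): name is "side" or "top" or "wrist"; returns a dict with "frame" (480x640x3 uint8, red, green, blue), "intrinsics" (3x3 intrinsics, pixels), "dist_coeffs" ([k1, k2, p1, p2, k3] as OpenCV has them; the pictures are not rectified), "world_from_camera" (4x4, takes a point from camera to world coordinates). Camera axes: x right, y up, looking along -z (the intrinsics and any distortion apply to the point x, -y, -z); pixel columns grow to the right and rows downward; lengths in mm; the calibration is good to about 2 mm. A picture is of the moment at which its call begins. There is no depth.
A pose or a line that the arm cannot do raises r.MotionError and nothing moves.
- r.close_job(): hands the job in; it is judged then, once.
Trained networks look in a picture, given as the dict that the camera call returned (one of the last four; its "shot" number tells which), for a name from the list of things; names that differ only in an ending like _2 or _b are one class to them, and where a whole thing is asked for, a point or a joint stands for the part that bears it (a point fixed in the world has none). Each returns a list of dicts, best first, with "confidence" (0 to 1); they miss things now and then, are a little off and sometimes report something else, mostly with a low value. They report only what shows in the picture. A call takes as long as a camera call. They do not tell look-alikes from the thing itself.
- finder.trace(picture, label): "pixels" (480x640 bool, what is visible of it) and "centre" ([row, column] in pixels, amid what is visible of it).
- finder.place_of(picture, label): "centre" ([row, column] in pixels: a listed point, or the origin of a listed thing).
The state is a dict: "t": time; "joint_pos": joint angles; "qd": joint speeds; "joint_efforts": joint torques, N m; "ee_pos": TCP position; "eef_rot": TCP orientation; "force": force on the tool from outside, world axes, zero at the start; "torque": the same for the moment, N m; "grip_width": finger opening in mm; "grasp_force": force on a finger pad.
Only numpy, scipy, OpenCV 4.12 (cv2) and the standard library are available. Lean on these libraries where they do the work, as an engineer would, in place of code of your own. Each camera call takes 0.05 s, during which the arm holds its last target. There are 200 camera calls.

## Task

Get the glue-up jig ready for its air clamp: first turn the red handle of the air valve until it lines up with the yellow pointer under it, so that the clamp will close slowly. Then pick up the pale wooden cleat, lay it, same side down, flat in the channel between the jig's two dark rails, and slide it against the sprung brass plunger until its end butts firmly on the blue hard stop, without ramming it. Finish while still holding it pressed there with the gripper, with the valve left as set and the other things on the bench left alone.

Things in the scene. Friction and masses are not known exactly. Their poses are not given: they have to be found in the camera images.
- handle (a joint): valve handle's opening angle, rad: 0 closed (handle across the pipe), 1.57 fully open (along the pipe), end stops at both; grows counter-clockwise seen from above. Stiff: stays where it is left (0.12 N m of friction). Starts nearly closed
- handle_grip (a point): middle of the handle's red sleeve, on the handle's centre line, 90 mm from the vertical turning axis, 80 mm above the bench. x points along the handle, outwards; z up. Sleeve 16 mm wide, 16 mm high, 40 to 117 mm from the axis. Below it: copper pipe (top 47 mm above the bench) and black disc (radius 40 mm, top 57 mm)
- pointer: yellow pointer bar on the valve's black disc, below the handle, 12 mm wide, reaching out to 70 mm from the turning axis, its top 63 mm above the bench. Origin on the valve's vertical turning axis; its x axis points along the bar: the direction the handle must take. It does not move. The handle angle wanted is between 0.6 and 1.15 rad of opening
- cleat: pale wooden cleat, 30 mm (x) by 120 mm (y) by 40 mm high (z), 80 to 150 g, loose on the bench. Origin at the centre of its underside; y along its length (both ends alike)
- jig: glue-up jig, fixed: white base plate 180 (x) by 280 (y) by 12 mm. Origin at the centre of the plate's underside. Channel along its y axis at x = 0. Plunger and stop are at its -y end: push towards -y. A small air clamp stands on its +x side (40 mm or more off the channel's middle, top 46 mm above the bench, y = -68 to -28 mm); the -x side is free
- channel (a point): point on the channel floor, 12 mm above the jig's origin, axes as the jig's. Two dark rails, 16 mm thick, tops 10 mm above the floor, 36 mm apart, run along the channel from y = -60 to +130 mm
- stop: blue steel hard stop across the channel's -y end, 60 mm wide, 34 mm high. Origin at the bottom middle of its face, which looks to the jig's +y and lies at y = -75 mm in the jig. The cleat butts on it when the cleat's origin is at y = -15 mm in the jig
- plunger (a joint): how far the plunger is pushed in, m: 0 out, 0.015 when its nose is level with the stop's face (cleat on the stop). Spring: 3 N at first touch, 0.4 N more per mm, 9 N at the stop; it pushes the cleat back when let go
- plunger_nose (a point): tip of the brass plunger, 12 mm in diameter, 30 mm above the bench, standing 15 mm out of the stop's face when free; axes as the jig's
- tape: yellow tape measure, 66 x 40 x 64 mm, bystander
- battery: black tool battery, 75 x 110 x 58 mm, bystander
- glue: yellow glue bottle, 64 mm across, 170 mm high, bystander
- offcut: small dark offcut, 30 x 70 x 18 mm, bystander
- bar_clamp: blue and black bar clamp lying flat, 320 mm long, bystander
- screw_tray: blue screw tray, 110 x 80 x 35 mm, bystander
- mallet: hammer with a wooden handle, 260 mm long, lying flat, bystander
Things that resemble listed ones, but are neither listed nor needed, are in the scene too. Leave any pink look-alike of the part that bears handle alone. Of the things shaped like the cleat, the wooden one is meant.

How it is judged (in metres and radians):
On the way, in this order (a step that is already met when the one before it is completed fails the run):
1. the valve handle lines up with the yellow pointer, while the cleat is not yet in the jig (angle between the x axis of handle_grip and the x axis of pointer, either way round below 0.14 rad and horizontal distance between cleat and channel above 0.1 m), for 0.2 s.
2. the cleat lies flat in the channel between the rails (x of cleat in the frame of channel between -0.006 and 0.006 m and z of cleat in the frame of channel below 0.004 m and angle between the y axis of cleat and the y axis of jig, either way round below 0.08 rad and horizontal distance between cleat and channel below 0.1 m), for 0.1 s.
At the end, for the whole second after the job is handed in: For the last second fingers bear on the cleat (over 3 N), it rests on the stop (over 1.5 N, plunger in over 13 mm), flat in the channel (within 4 mm of its floor, 6 mm of its middle, 0.08 rad of its direction); handle within 0.14 rad of the pointer (value of joint plunger above 0.013 m and contact force between cleat and stop above 1.5 N and contact force between the fingers and cleat above 3 N and x of cleat in the frame of channel between -0.006 and 0.006 m and z of cleat in the frame of channel below 0.004 m and angle between the y axis of cleat and the y axis of jig, either way round below 0.08 rad and angle between cleat's own z axis and vertical below 0.08 rad and linear speed of cleat below 0.02 m/s and angle between the x axis of handle_grip and the x axis of pointer, either way round below 0.14 rad); the arm keeps its last pose, push and grip.
It fails at once if the cleat is rammed on the stop (over 60 N) (contact force between cleat and stop above 60 N).
It fails at once if a bystander is moved by more than 40 mm (distance of any of tape, battery, glue, offcut, bar_clamp, screw_tray, mallet from where it was at the start of the episode above 0.04 m).
It also fails if it takes over 62 s, if anything falls off the work surface, if the arm or the gripper's body presses on something with over 40 N, if the wrist force passes 120 N, or if a joint passes its speed limit or range.

## Working session

There is one attempt and no reset: what is moved stays moved. The work goes in short steps, each a Python script; the robot and the scene stay as the last script left them, time stands still between calls to the robot, and variables do not carry over. Pictures are saved under pics/ and viewed, at most 10 in all, crops included, and the job is handed in when it is done.

```bash
mkdir -p pics; cat > h.py <<'E'
import numpy as np, cv2
from bench import r, effector, solver, grab_frame, finder
from scipy.spatial.transform import Rotation as R
def unproj(f, rc, z):
    "pixel (row,col) -> world point on plane height z"
    p=np.array([[[rc[1],rc[0]]]],float)
    u=cv2.undistortPoints(p,np.array(f["intrinsics"],float),np.array(f["dist_coeffs"],float))[0,0]
    T=np.array(f["world_from_camera"]); d=T[:3,:3]@np.array([u[0],-u[1],-1.]); o=T[:3,3]
    return o+d*(z-o[2])/d[2]
def proj(f,P):
    T=np.linalg.inv(np.array(f["world_from_camera"])); P=np.atleast_2d(P)@T[:3,:3].T+T[:3,3]
    P=P*[1,-1,-1]
    return cv2.projectPoints(P,np.zeros(3),np.zeros(3),np.array(f["intrinsics"],float),np.array(f["dist_coeffs"],float))[0][:,0]
def save(f,n): cv2.imwrite(f"pics/{n}.png",f["frame"][:,:,::-1])
def down(yaw): 
    "tool z down; tool y (closing line) along world angle yaw"
    y=np.array([np.cos(yaw),np.sin(yaw),0]);z=np.array([0,0,-1.]);x=np.cross(y,z)
    return R.from_matrix(np.c_[x,y,z]).as_rotvec()
E
python3 - <<'E'
from h import *
print(R.from_rotvec(r.get_state()["eef_rot"]).as_matrix().round(2))
for n in ("top","side"):
    f=grab_frame(n); save(f,n); print(n,np.array(f["world_from_camera"]).round(2).tolist(),f["dist_coeffs"])
    for l,z in (("handle_grip",80),("pointer",63),("cleat",0),("jig",0),("channel",12),("stop",12),("plunger_nose",30)):
        for d in finder.place_of(f,l)[:3]: print(l,np.round(d["centre"],1),round(d["confidence"],2),unproj(f,d["centre"],z).round(1))
E
```

```text
[[-0.95  0.32 -0.  ]
 [ 0.32  0.95 -0.  ]
 [-0.   -0.   -1.  ]]
top [[-0.02, 0.99, -0.13, 278.05], [-1.0, -0.02, -0.01, 7.84], [-0.01, 0.13, 0.99, 1931.45], [0.0, 0.0, 0.0, 1.0]] [0.02422733 0.         0.         0.         0.        ]
handle_grip [315.9 126.1] 0.72 [294.7 626.6  80. ]
handle_grip [259.2 197.7] 0.52 [465.9 406.5  80. ]
pointer [251.8 223.8] 0.41 [489.3 327.6  63. ]
cleat [242.2 300.3] 0.9 [522.5  87.3   0. ]
cleat [294.9 322.1] 0.72 [348.8  19.5   0. ]
jig [238.3 388.6] 0.77 [ 528.9 -202.3    0. ]
jig [243.4 299.2] 0.17 [518.6  91.    0. ]
channel [234.  389.6] 0.68 [ 541.4 -204.8   12. ]
channel [256.8 194.9] 0.22 [480.8 430.2  12. ]
stop [241.  408.4] 0.71 [ 517. -265.   12.]
plunger_nose [236.9 405.4] 0.41 [ 528.3 -253.3   30. ]
side [[-0.87, 0.27, -0.42, -86.15], [-0.5, -0.48, 0.72, 1029.22], [-0.01, 0.84, 0.55, 870.39], [0.0, 0.0, 0.0, 1.0]] [0.03372816 0.         0.         0.         0.        ]
handle_grip [346.3 219.6] 0.69 [475.7 416.3  80. ]
handle_grip [473.9 235.4] 0.69 [289.7 619.8  80. ]
pointer [324.1 243.1] 0.63 [485.  329.4  63. ]
cleat [283.9 367.8] 0.96 [353.1  14.3   0. ]
jig [221.6 342.3] 0.9 [ 533.9 -202.3    0. ]
channel [218.2 340.5] 0.66 [ 537.8 -198.5   12. ]
stop [203.7 356.8] 0.73 [ 533.4 -291.    12. ]
plunger_nose [202.1 356.7] 0.62 [ 524.6 -271.2   30. ]
```

```bash
ls pics
```

```text
side.png
top.png
```

View pics/top.png

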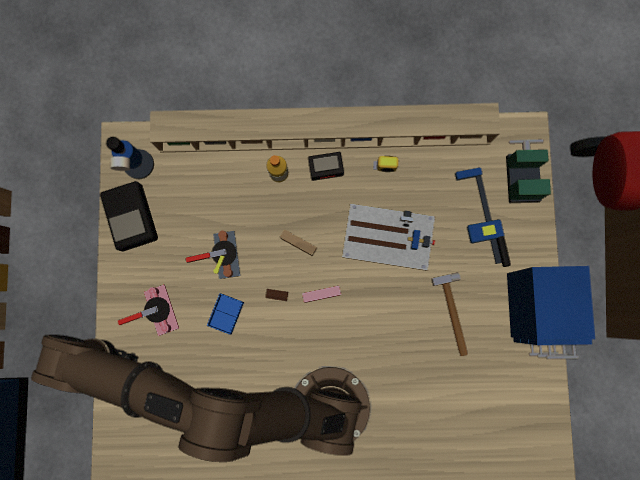

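View pics/side.png

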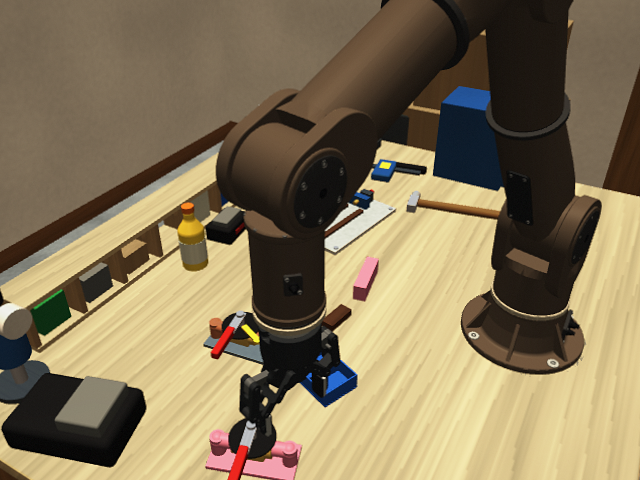

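The real valve is at px (225,254), with its handle pointing left and its pointer down-left. The pink look-alikes are at (158,310) and (322,294). The wooden cleat is at (298,243), and the jig at (389,238) has its stop on the right. Next I'll clear the pink valve and look closely with the wrist camera.

```bash
python3 - <<'E'
from h import *
print(r.get_state()["t"])
r.move_ptp([430,350,430],down(np.radians(40)))
f=grab_frame("wrist"); save(f,"w1"); print(np.array(f["world_from_camera"]).round(2).tolist())
for l,z in (("handle_grip",80),("pointer",63),("cleat",0)):
    for d in finder.place_of(f,l)[:3]: print(l,np.round(d["centre"],1),round(d["confidence"],2),unproj(f,d["centre"],z).round(1))
for n in ("top","side"):
    f=grab_frame(n)
    for l,z in (("handle_grip",80),("pointer",63),("cleat",0),("jig",0),("channel",12),("stop",12),("plunger_nose",30)):
        for d in finder.place_of(f,l)[:2]: print(n,l,np.round(d["centre"],1),round(d["confidence"],2),unproj(f,d["centre"],z).round(1))
print(r.get_state()["t"])
E
```

```text
0.8
[[0.76, -0.62, -0.19, 379.46], [0.64, 0.73, 0.23, 408.48], [0.0, -0.3, 0.96, 398.7], [0.0, 0.0, 0.0, 1.0]]
handle_grip [186.  413.8] 0.84 [472.5 413.5  80. ]
pointer [267.5 355.4] 0.9 [488.6 327.   63. ]
cleat [402.7 239.5] 0.68 [519.   90.3   0. ]
cleat [364.2  93.5] 0.68 [354.3  18.3   0. ]
top handle_grip [319.1 125.3] 0.59 [285.  628.8  80. ]
top pointer [250.8 223.1] 0.6 [492.5 329.8  63. ]
top cleat [243.1 298.1] 0.91 [519.7  94.6   0. ]
top cleat [292.1 320.9] 0.82 [357.9  23.2   0. ]
top jig [239.2 387.1] 0.8 [ 526.  -197.3    0. ]
top jig [236.1 390.2] 0.5 [ 536.1 -207.8    0. ]
top channel [168.3 386.4] 0.66 [ 760.9 -202.1   12. ]
top channel [235.3 389.6] 0.62 [ 537.1 -204.6   12. ]
top stop [239.  409.4] 0.5 [ 523.5 -268.5   12. ]
top plunger_nose [215.5 486.6] 0.57 [ 592.2 -517.8   30. ]
top plunger_nose [240.  405.6] 0.42 [ 518.3 -253.6   30. ]
side handle_grip [475.9 234.1] 0.68 [289.4 623.5  80. ]
side handle_grip [347.2 221.6] 0.62 [470.9 416.4  80. ]
side pointer [324.9 239.5] 0.45 [490.  334.9  63. ]
side cleat [285.3 367.7] 0.84 [351.   19.2  -0. ]
side cleat [281.2 288. ] 0.75 [524.   98.5   0. ]
side jig [221.  340.7] 0.81 [ 539.2 -202.9    0. ]
side channel [219.2 341.4] 0.59 [ 533.2 -195.1   12. ]
side stop [204.3 359.2] 0.74 [ 525.9 -291.3   12. ]
side plunger_nose [200.7 357.2] 0.55 [ 526.8 -278.9   30. ]
3.075
```

View pics/w1.png

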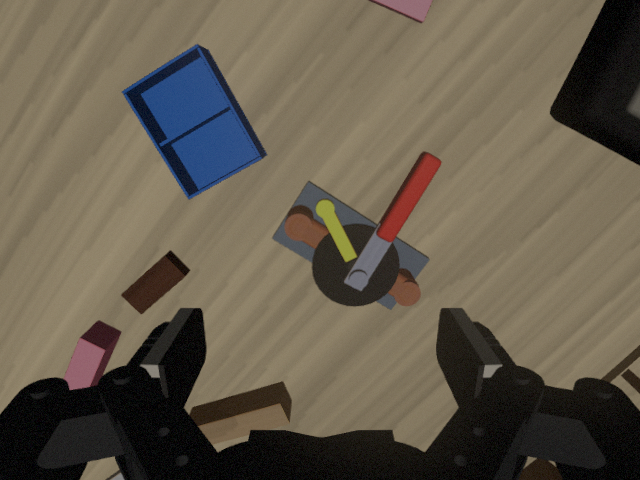

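The wrist view shows the red sleeve from (383,238) to (430,155), the yellow pointer from (350,258) to its tip (325,209), and the disc at (355,265). I'll measure the directions from colour masks.

```bash
cat >> h.py <<'E'
def line(f,mask,z):
    "fit line to mask on plane z: centre, angle"
    rc=np.argwhere(mask); P=np.array([unproj(f,p,z)[:2] for p in rc[::max(1,len(rc)//400)]],np.float32)
    vx,vy,x,y=cv2.fitLine(P,cv2.DIST_L2,0,.01,.01).ravel(); a=np.arctan2(vy,vx)%np.pi
    t=(P-[x,y])@[vx,vy]; return np.array([x,y]),a,np.ptp(t),len(rc)
def colours(f):
    h=cv2.cvtColor(f["frame"],cv2.COLOR_RGB2HSV).astype(int); H,S,V=h[...,0],h[...,1],h[...,2]
    return ((H<6)|(H>174))&(S>190)&(V>70), (H>24)&(H<36)&(S>170)&(V>90)
def big(m):
    n,l,s,_=cv2.connectedComponentsWithStats(m.astype(np.uint8)); return l==1+s[1:,4].argmax()
E
python3 - <<'E'
from h import *
f=grab_frame("wrist"); red,yel=colours(f)
ra=line(f,big(red),80); ya=line(f,big(yel),63); print(ra,ya)
# intersect the two centre lines => axis estimate
A=np.c_[[np.cos(ra[1]),np.sin(ra[1])],[-np.cos(ya[1]),-np.sin(ya[1])]]
s=np.linalg.solve(A,ya[0]-ra[0]); print("axis",ra[0]+s[0]*A[:,0],"s",s)
E
```

```text
Traceback (most recent call last):
  File "h.py", line 28, in big
    n,l,s,_=cv2.connectedComponentsWithStats(m.astype(np.uint8)); return l==1+s[1:,4].argmax()
                                                                              ~~~~~~~~~~~~~~^^
ValueError: attempt to get argmax of an empty sequence
```

```bash
python3 - <<'E'
from h import *
i=cv2.imread("pics/w1.png"); h=cv2.cvtColor(i,cv2.COLOR_BGR2HSV); print(h[196,407],h[215,400],h[235,338],h[209,325],h[402,150])
E
sed -i 's/(S>190)&(V>70)/(S>170)\&(V>60)/; s/(H>24)&(H<36)&(S>170)&(V>90)/(H>24)\&(H<36)\&(S>150)\&(V>60)/' h.py
cat > m.py <<'E'
from h import *
f=grab_frame("wrist"); red,yel=colours(f); print(red.sum(),yel.sum())
ra=line(f,big(red),80); ya=line(f,big(yel),63); print(ra,ya)
A=np.c_[[np.cos(ra[1]),np.sin(ra[1])],[-np.cos(ya[1]),-np.sin(ya[1])]]
s=np.linalg.solve(A,ya[0]-ra[0]); print("axis",ra[0]+s[0]*A[:,0],"s",s)
E
python3 m.py
```

```text
[  3 176 148] [  3 182 147] [ 32 150 155] [ 31 145 156] [0 0 0]
1687 552
(array([475.92236, 403.83505], dtype=float32), np.float32(1.7606034), np.float32(76.14235), 1687) (array([457.63577, 339.7777 ], dtype=float32), np.float32(2.7535455), np.float32(55.979256), 517)
axis [490.83643 326.20615] s [-79.04856 -35.86739]
```

```bash
python3 - <<'E'
from h import *
ax=np.array([490.7,326.3]); a0,a1=1.7606,2.7535
P=lambda a,z:[*(ax+90*np.array([np.cos(a),np.sin(a)])),z]
r.move_ptp(P(a0,300),down(a0-np.pi/2))
r.move_straight(P(a0,238),rate=100)
effector.command_gripper(10,25)
print(r.get_state()["grip_width"],r.get_state()["force"],r.get_state()["t"])
for a in np.linspace(a0,a1,8)[1:]: r.move_straight(P(a,238),down(a-np.pi/2),rate=60)
s=r.get_state(); print(s["grip_width"],np.round(s["force"],1),s["t"])
effector.command_gripper(60)
r.move_straight(P(a1,330),rate=150)
r.move_ptp([430,350,430],down(np.radians(40)))
exec(open("m.py").read()); print(r.get_state()["t"])
d=[finder.place_of(f,l)[0] for l in("handle_grip","pointer")]; print(unproj(f,d[0]["centre"],80),unproj(f,d[1]["centre"],63))
save(f,"w2")
E
```

```text
15.373468863408746 [-1.21449976 -0.08319249  3.72866864] 5.2333
15.264739387367825 [3.4 0.5 4.1] 7.8
1739 7
(array([417.3606 , 355.21634], dtype=float32), np.float32(2.7629502), np.float32(76.8367), 1739) (array([433.58002, 357.78845], dtype=float32), np.float32(2.7509525), np.float32(3.860383), 5)
axis [1079.8745    91.64221] s [-713.01886 -698.9494 ]
9.6Traceback (most recent call last):
  File "<stdin>", line 14, in <module>
IndexError: list index out of range
```

Handle now at 2.763 against the pointer's 2.754, so it is aligned. Next are the cleat and the jig.

```bash
cat >> h.py <<'E'
from scipy.optimize import minimize
def boxfit(f,mask,x0,L,W,z0,z1):
    "fit x,y,yaw of a box (L along yaw, W across) to a silhouette"
    c=np.array([[i*L/2,j*W/2,z] for i in(-1,1) for j in(-1,1) for z in(z0,z1)])
    def cost(p):
        q=c.copy(); q[:,:2]=c[:,:2]@np.array([[np.cos(p[2]),np.sin(p[2])],[-np.sin(p[2]),np.cos(p[2])]])+p[:2]
        h=cv2.convexHull(proj(f,q).astype(np.float32)); m=np.zeros(mask.shape,np.uint8)
        cv2.fillConvexPoly(m,np.round(h*16).astype(np.int32),1,cv2.LINE_8,4); m=m>0
        return 1-(m&mask).sum()/(m|mask).sum()
    best=min((minimize(cost,x0+np.array([0,0,d]),method="Nelder-Mead",options=dict(initial_simplex=x0+np.array([0,0,d])+np.array([[0,0,0],[12,0,0],[0,12,0],[0,0,.2]]))) for d in(-.1,.1)),key=lambda o:o.fun)
    return best.x,best.fun
E
python3 - <<'E'
from h import *
r.move_ptp([520,60,450],down(np.radians(-29)))
f=grab_frame("wrist"); save(f,"w3")
for d in finder.trace(f,"cleat"):
    p=unproj(f,d["centre"],20); m=np.array(d["pixels"]); print(d["centre"],p,d["confidence"],m.sum())
    if abs(p[0]-520)<60: print(boxfit(f,m,np.array([p[0],p[1],np.radians(60.6)]),120,30,0,40))
r.move_ptp([530,-170,450],down(np.radians(-11)))
f=grab_frame("wrist"); save(f,"w4")
for l,z in (("jig",0),("channel",12),("stop",12),("plunger_nose",30)):
    for d in finder.place_of(f,l)[:2]: print(l,np.round(d["centre"],1),round(d["confidence"],2),unproj(f,d["centre"],z).round(1))
print(r.get_state()["t"])
a=cv2.imread("pics/w3.png");b=cv2.imread("pics/w4.png");cv2.imwrite("pics/w34.png",cv2.resize(np.vstack([a,b])[:, :],(400,600)))
E
```

```text
[284.4, 196.1] [351.65704455  36.94024225  20.        ] 0.9 3171
[164.5, 309.1] [521.89904711  89.71509041  20.        ] 0.7 4019
(array([521.25644799,  90.28502565,   1.02896356]), np.float64(0.060761860247721455))
jig [215.7 334.7] 0.85 [ 538.7 -201.6    0. ]
channel [224.9 333. ] 0.78 [ 535.4 -208.    12. ]
stop [287.7 332.3] 0.69 [ 521.6 -278.3   12. ]
plunger_nose [278.1 333.3] 0.72 [ 525.6 -259.6   30. ]
12.1333
```

View pics/w4.png

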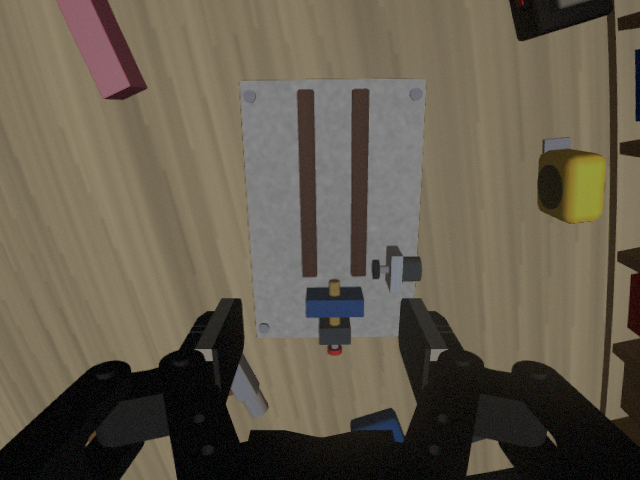

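View pics/w3.png

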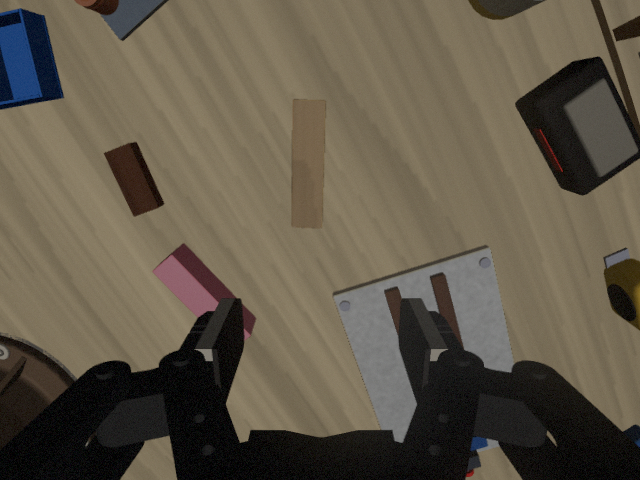

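Picture w4 shows the rails at columns ~307 and ~360 (rows 90-277), the stop at (335,302) and the clamp at (405,268). Picture w3 shows the cleat unobstructed at (308,163). I'll fit the rails from w4.

```bash
cat > j.py <<'E'
from h import *
def rails(f,box):
    h=cv2.cvtColor(f["frame"],cv2.COLOR_RGB2HSV).astype(int); r0,r1,c0,c1=box
    m=np.zeros((480,640),bool); m[r0:r1,c0:c1]=((h[...,2]<95)&(h[...,0]<15)&(h[...,1]>60))[r0:r1,c0:c1]
    n,l,s,_=cv2.connectedComponentsWithStats(m.astype(np.uint8)); o=1+np.argsort(-s[1:,4])[:2]
    return [line(f,l==k,22) for k in o]
if __name__=="__main__":
    f=grab_frame("wrist"); L=rails(f,(80,290,290,380))
    for l in L: print(l)
    yaw=np.mean([l[1] for l in L]); 
    rc=[]; 
    c=np.mean([l[0] for l in L],0); d=np.array([np.cos(yaw),np.sin(yaw)]); n=np.array([d[1],-d[0]])
    print("yaw",yaw,"mid",c,"gap",[(l[0]-c)@n for l in L],"channel pt",c-35*d)
    m=finder.trace(f,"jig")[0]; print("platefit",boxfit(f,np.array(m["pixels"]),np.array([535,-203,yaw]),280,180,0,12))
E
python3 j.py
```

```text
(array([ 569.0076 , -166.40901], dtype=float32), np.float32(1.3884015), np.float32(187.11035), 2853)
(array([ 518.445  , -157.07915], dtype=float32), np.float32(1.3943003), np.float32(187.08981), 2766)
yaw 1.391351 mid [ 543.7263  -161.74408] gap [np.float32(25.707981), np.float32(-25.707981)] channel pt [ 537.4794  -196.18208]
platefit (array([ 537.08216688, -203.6415494 ,    1.39520255]), np.float64(0.032687358395107946))
```

```bash
python3 - <<'E'
from h import *
cl=np.array([521.3,90.3]); a=1.029; u=lambda a:np.array([np.cos(a),np.sin(a)])
g=cl+15*u(a)
effector.command_gripper(70)
r.move_ptp([*g,270],down(a-np.pi/2))
r.move_straight([*g,187],rate=100)
effector.command_gripper(20,60)
s=r.get_state(); print(s["grip_width"],s["grasp_force"],np.round(s["force"],1))
r.move_straight([*g,280],rate=150)
J=np.array([536.6,-202.]); b=1.3925; p=J+(28+15)*u(b)
r.move_ptp([*p,270],down(b-np.pi/2))
r.move_straight([*p,225],rate=100)
f=grab_frame("wrist"); save(f,"w5"); s=r.get_state(); print(s["grip_width"],np.round(s["force"],1),s["t"],np.round(s["ee_pos"],1))
f=grab_frame("side"); save(f,"s5")
E
```

```text
29.12883790857476 59.83703255653381 [-0.9 -0.1  5.9]
28.805009751313673 [-0.1 -0.  -0.5] 17.6167 [ 544.6 -159.5  225.5]
```

View pics/w5.png

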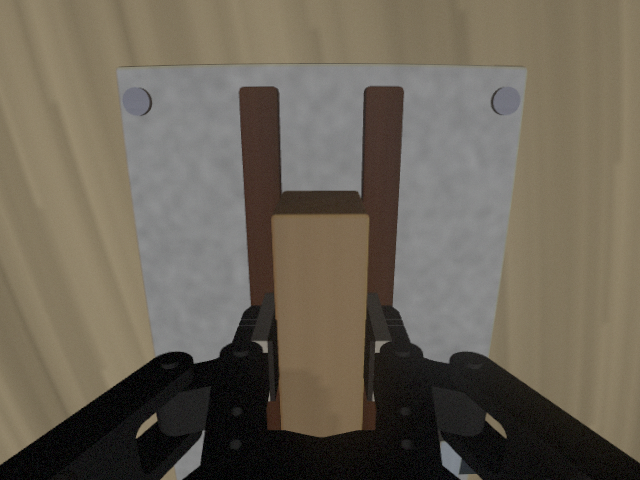

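The cleat is centred over the channel in the wrist view: cleat mid column ≈320, rails mid column ≈322, and the directions match. Lowering it now.

```bash
python3 - <<'E'
from h import *
u=lambda a:np.array([np.cos(a),np.sin(a)]); J=np.array([536.6,-202.]); b=1.3925
p=J+43*u(b)
hit=r.move_straight([*p,197.5],rate=25,max_force=10)
s=r.get_state(); print(hit,np.round(s["ee_pos"],1),np.round(s["force"],1),s["t"])
if s["ee_pos"][2]<203:
    z=s["ee_pos"][2]; r.wait(0.15)
    q=J+(8+15)*u(b); r.move_straight([*q,z],rate=40,max_force=12)
    s=r.get_state(); print(np.round(s["ee_pos"],1),np.round(s["force"],1),s["grip_width"],s["t"])
    save(grab_frame("wrist"),"w6"); save(grab_frame("side"),"s6")
E
```

```text
True [ 544.1 -159.7  199.6] [-1.   0.6  7. ] 18.6
[ 540.5 -180.2  199.7] [-0.2 -2.7  2.6] 28.918762330240106 19.4
```

On the channel floor (TCP z 199.6). Now I'll press slowly onto the stop.

```bash
python3 - <<'E'
from h import *
u=lambda a:np.array([np.cos(a),np.sin(a)]); J=np.array([536.6,-202.]); b=1.3925
for y in np.arange(6,-30,-1.):
    z=199.5; hit=r.move_straight([*(J+(y+15)*u(b)),z],rate=15,max_force=12)
    s=r.get_state(); F=np.array(s["force"]); fy=F[:2]@u(b); e=(np.array(s["ee_pos"])[:2]-J)
    print(y,hit,round(e@u(b)-15,2),"Fpush",round(fy,1),"lat",round(F[:2]@[u(b)[1],-u(b)[0]],1),"Fz",round(F[2],1))
    if fy>20 or hit: break
r.wait(.4); s=r.get_state(); print(np.round(s["force"],1),s["grip_width"],s["grasp_force"],s["t"])
save(grab_frame("wrist"),"w7"); f=grab_frame("side"); cv2.imwrite("pics/s7.png",cv2.resize(f["frame"][140:300,240:480,::-1],None,fx=3,fy=3)); 
E
```

```text
6.0 False 6.89 Fpush 2.3 lat -1.1 Fz 4.9
5.0 False 6.22 Fpush 3.5 lat -1.0 Fz 5.9
4.0 False 5.15 Fpush 3.8 lat 0.1 Fz 5.6
3.0 False 3.97 Fpush 4.0 lat 0.2 Fz 4.9
2.0 False 2.87 Fpush 4.0 lat 0.2 Fz 4.9
1.0 False 1.84 Fpush 3.4 lat 0.7 Fz 5.2
0.0 False 0.81 Fpush 2.7 lat -0.8 Fz 5.4
-1.0 False -0.17 Fpush 3.0 lat -0.4 Fz 5.2
-2.0 False -1.17 Fpush 3.1 lat 0.2 Fz 5.7
-3.0 False -1.97 Fpush 3.4 lat 0.2 Fz 4.8
-4.0 False -2.42 Fpush 4.5 lat 0.3 Fz 5.8
-5.0 False -3.12 Fpush 6.6 lat -1.6 Fz 6.9
-6.0 False -3.94 Fpush 7.5 lat -0.5 Fz 6.8
-7.0 False -4.78 Fpush 8.4 lat -0.5 Fz 8.0
-8.0 False -5.67 Fpush 8.1 lat -1.0 Fz 7.6
-9.0 False -6.53 Fpush 8.2 lat -0.7 Fz 7.3
-10.0 False -7.4 Fpush 10.0 lat -0.5 Fz 8.2
-11.0 False -8.27 Fpush 9.6 lat 0.1 Fz 8.5
-12.0 False -9.15 Fpush 9.8 lat -1.3 Fz 8.9
-13.0 False -10.04 Fpush 10.7 lat -1.5 Fz 9.4
-14.0 False -10.9 Fpush 10.9 lat -1.6 Fz 8.8
-15.0 False -11.78 Fpush 12.4 lat -1.1 Fz 9.8
-16.0 False -12.63 Fpush 11.7 lat -1.0 Fz 9.2
-17.0 False -13.5 Fpush 12.1 lat -2.6 Fz 8.6
-18.0 False -14.38 Fpush 12.6 lat -0.4 Fz 9.1
-19.0 False -15.26 Fpush 12.5 lat -1.8 Fz 10.1
-20.0 False -16.1 Fpush 12.7 lat -0.8 Fz 10.3
-21.0 False -17.02 Fpush 14.4 lat -1.2 Fz 10.0
-22.0 False -17.59 Fpush 15.6 lat -2.3 Fz 10.6
-23.0 False -17.79 Fpush 18.1 lat -2.2 Fz 11.7
-24.0 False -18.01 Fpush 20.9 lat -1.4 Fz 13.1
[ 1.4 20.7 12.9] 28.978511099427386 61.04644417762756 27.6833
```

View pics/s7.png

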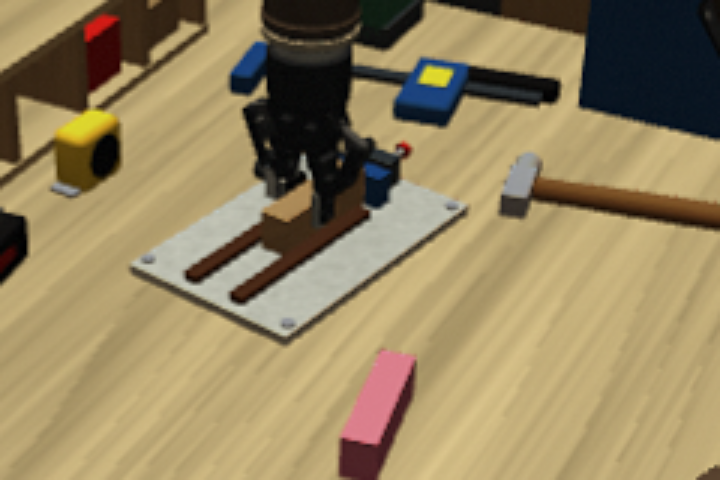

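View pics/w7.png

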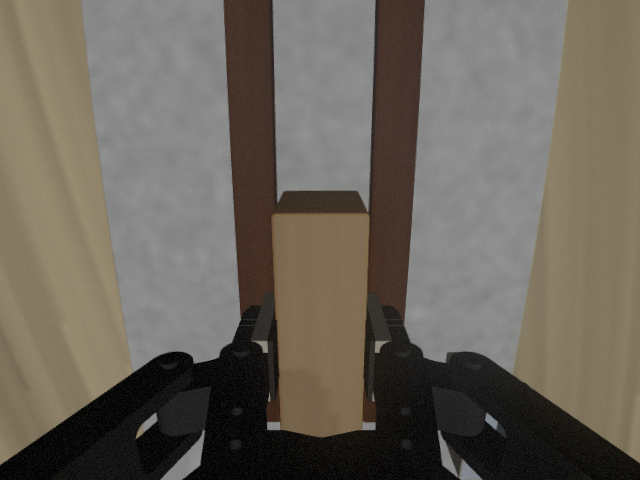

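Contact fits: the spring picked up at about −2.5 mm and the stop took over at about −17.5 mm, giving the plunger's full 15 mm travel. The push holds at about 21 N, and the pictures show the cleat flat between the rails. Handing in.

```bash
python3 -c "
from h import *
print(r.close_job())"
```

```text
the job is handed in; nothing more can be done
None
```

I handed the job in with the valve handle about 0.01 rad off the yellow pointer, the cleat flat in the channel, and the gripper still holding it on the blue stop at about 21 N push; the interface gave no verdict.

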